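Clear the sample vise and bottle the rod samples

ROBOT

A 6-joint arm with a two-finger parallel gripper is mounted at the origin on the work surface. World frame = base frame: x ahead of the robot, y to its left, z up, the work surface at z = 0. Lengths are in m, angles in rad, forces in N, time in s.
With the tool pointing down it reaches from about 0.3 to 0.85 m from the base axis. Payload 4.2 kg.
Tool frame: the origin (TCP) lies midway between the tips of the shut fingers; the grasp point (between the pads) lies 19 mm behind it; z points along the fingers, y is the line along which they close (so a half turn about z gives the same grasp; the last joint's range is limited). The gripper opens to 91 mm and grips with 3 to 60 N. Pads are 32 mm wide; open, the fingers measure 118 mm over their backs; the gripper's body (76 mm by 178 mm) begins 60 mm behind the grasp point.
Start: joints at [-1.196, 0.32, 1.565, -0, 1.257, -0.02], TCP at [0.221, -0.531, 0.214] pointing down, gripper open.
Joint ranges: [-3.11, 3.11], [-0.84, 2.01], [0.21, 2.61], [-1.34, 4.49], [0.05, 2.63], [-2.56, 2.56]. Speed limits (rad/s): [2.57, 2.57, 3.14, 3.14, 3.14, 3.14].

INTERFACE

Orientations are given as a unit quaternion [w, x, y, z].
In Python, from bench import readout, capture, camera_info, ticket, spot_in, place_of gives the robot as it stands.
- The arm moves only by the tool drive_tool, never from a script. Its argument "rows" is one flat list of numbers, 7 for each row, row after row: the closure, from -1 (fully open) to 1 (shut), then the shift along the tool's x, y, z in mm, then the turn, a rotation vector about the tool's x, y, z in degrees. In form: [fingers, x, y, z, rx, ry, rz, fingers, x, y, z, rx, ry, rz, ...]. A call has exactly 5 rows; each row is the pose to reach, as a shift and turn from the pose commanded when the call began, along the tool's axes at that moment; what a row does not reach only later rows make up. A row lasts 1/12 s, in which the tool goes at most 41.7 mm and 7.16 degrees, less where a joint would pass 70% of its speed; a pose out of reach is approached as far as the arm can. A call with a gripper value outside its range is refused whole. The fingers move at their own pace and stop on an object; "force" is the grip in N (left out, the last holds). Time passes only in rows, so rows that repeat a pose let the fingers close, or fill a call up. It gives the time, the measured TCP pose, the force, the opening and the grip force at its end, in the units of the state.
- readout.sense(): the state, without advancing time (a new reading comes with each control period).
- capture(name): name is "scene" or "top" or "wrist"; returns (picture, depth): 480x640x3 uint8, blue, green, red; 480x640 float32, m along the optical axis (not along the pixel's ray), 0 where there is no reading.
- camera_info(name): a dict with "fx", "fy", "cx", "cy" (pixels), "dist" ([k1, k2, p1, p2, k3] as OpenCV has them; the pictures are not rectified), "R" (3x3) and "t" (3): a world point X has camera coordinates R X + t. Camera axes: x right, y down, z forward; pixel columns grow to the right and rows downward; lengths in m; the calibration is good to about 2 mm. A picture is of the moment at which its call begins: read the wrist's pose just before it. camera_info takes no time and is no camera call; for the wrist camera it gives the pose at the moment of the call.
- ticket.sign_off(): hands the job in; it is judged then, once.
Trained networks look in the newest picture that a camera, given by its name, has taken for a name from the list of things; names that differ only in an ending like _2 or _b are one class to them, and where a whole thing is asked for, a point or a joint stands for the part that bears it (a point fixed in the world has none). Each returns a list of dicts, best first, with "p" (0 to 1); they miss things now and then, are a little off and sometimes report something else, mostly with a low value. They report only what shows in the picture. A call takes as long as a camera call. They do not tell look-alikes from the thing itself.
- spot_in(query, camera): "centre" ([x, y, z] in m, in world coordinates, good to about 4 mm: the middle of the surface that is visible of it).
- place_of(query, camera): "centre" ([x, y, z] in m, in world coordinates, good to about 4 mm: a listed point, or the origin of a listed thing).
The state is a dict: "time": time; "joint_positions": joint angles; "qvel": joint speeds; "joint_torque": joint torques, N m; "position": TCP position; "tool_rot": TCP orientation; "ft_force": force on the tool from outside, world axes, zero at the start; "ft_torque": the same for the moment, N m; "opening": opening from 0.0 (shut) to 1.0 (fully open); "gripper_force": force on a finger pad.
Only numpy, scipy, OpenCV 4.12 (cv2) and the standard library are available. Lean on these libraries where they do the work, as an engineer would, in place of code of your own. Each camera call takes 0.05 s, during which the arm holds its last target. There are 200 camera calls.

TASK

The spark test is finished: slide the vise jaw back, lift the tested block out and set it down flat in the grey tray, spark spots up, then push the empty jaw fully shut. Take every rod that is in the wooden stand and push it down to the bottom of a vial, one rod to a vial, leaving all the vials standing upright; rods and block may be done in either order. Do not disturb the phone, the jar or the copper cylinder.

Things in the scene. Friction and masses are not known exactly. Their poses are not given: they have to be found in the camera images.
- jaw (a joint): position of the vise's sliding jaw along the vise's +y, in m: 0 = fully closed (empty, 20 mm between the jaws), about 0.041 = closed on the block (start), 0.100 = fully open (120 mm between the jaws). It slides with about 4 N of friction and stays where it is left. Its lip, 12 mm deep, lies over the block's edge, so the block comes out only once the joint is past about 0.055.
- jaw_handle (a point): on the sliding jaw: point on the centre line of its black upright handle, 8 mm below the handle's top (which is 138 mm above the table). The handle is 45 mm (vise x) by 16 mm (vise y, the sliding direction), and stands 44 mm clear of the jaw and lip, whose top is 94 mm above the table: pinch it from above across its 16 mm and slide. Axes parallel to the vise's.
- vise: the fixed steel vise: bed 100 x 250 mm, top 30 mm above the table; origin at the centre of its underside, z up, y along the sliding direction. The fixed jaw (70 mm wide, 75 mm above the table) has its face at y = -75 mm; the sliding jaw's face is at y = -55 mm + joint value. The sides (vise x) between the jaws are open.
- block: tested aluminium sample block, 44 mm (x) by 60 mm (y, along the slide while in the vise) by 50 mm high, 0.25 to 0.5 kg, with three dark spark spots on top; origin at the centre of its underside, z up. It starts on the vise bed (30 mm above the table) against the fixed jaw; its 44 mm width is free to grip.
- tray: fixed grey open tray, 160 (x) by 130 (y) by 30 mm high, walls and floor 5 mm thick; origin at the centre of its underside.
- stand: fixed wooden rod stand, 210 (x) by 50 (y) by 55 mm high; four 13 mm holes, floor 10 mm above the table, at x = -75, -25, 25, 75 mm on its centre line; origin at the centre of its underside.
- rod1: steel rod sample, 10 mm diameter, 130 mm long, about 0.08 kg; may be absent. Origin at the centre of its lower end, z along it to its top. It starts upright in one of the stand's holes, its top 140 mm above the table. All rods are alike.
- rod2: steel rod sample, 10 mm diameter, 130 mm long, about 0.08 kg; may be absent. Origin at the centre of its lower end, z along it to its top. It starts upright in one of the stand's holes, its top 140 mm above the table. All rods are alike.
- rod3: steel rod sample, 10 mm diameter, 130 mm long, about 0.08 kg; may be absent. Origin at the centre of its lower end, z along it to its top. It starts upright in one of the stand's holes, its top 140 mm above the table. All rods are alike.
- rod4: steel rod sample, 10 mm diameter, 130 mm long, about 0.08 kg; may be absent. Origin at the centre of its lower end, z along it to its top. It starts upright in one of the stand's holes, its top 140 mm above the table. All rods are alike.
- vial1: loose upright sample vial, about 0.3 kg: black round base 56 mm across and 10 mm high, white tube 28 mm across, flaring at the top; 103 mm high, bore 19 mm, widening to 28 mm in the last 13 mm, inner floor 12 mm above the table. Origin at the centre of its underside, z up. It takes one rod; a rod fully down stands 39 mm out of it. All vials are alike.
- vial1_mouth (a point): centre of that vial's mouth, 103 mm above its underside.
- vial2: loose upright sample vial, about 0.3 kg: black round base 56 mm across and 10 mm high, white tube 28 mm across, flaring at the top; 103 mm high, bore 19 mm, widening to 28 mm in the last 13 mm, inner floor 12 mm above the table. Origin at the centre of its underside, z up. It takes one rod; a rod fully down stands 39 mm out of it. All vials are alike.
- vial2_mouth (a point): centre of that vial's mouth, 103 mm above its underside.
- vial3: loose upright sample vial, about 0.3 kg: black round base 56 mm across and 10 mm high, white tube 28 mm across, flaring at the top; 103 mm high, bore 19 mm, widening to 28 mm in the last 13 mm, inner floor 12 mm above the table. Origin at the centre of its underside, z up. It takes one rod; a rod fully down stands 39 mm out of it. All vials are alike.
- vial3_mouth (a point): centre of that vial's mouth, 103 mm above its underside.
- vial4: loose upright sample vial, about 0.3 kg: black round base 56 mm across and 10 mm high, white tube 28 mm across, flaring at the top; 103 mm high, bore 19 mm, widening to 28 mm in the last 13 mm, inner floor 12 mm above the table. Origin at the centre of its underside, z up. It takes one rod; a rod fully down stands 39 mm out of it. All vials are alike.
- vial4_mouth (a point): centre of that vial's mouth, 103 mm above its underside.
- phone: bystander: phone with a black screen and a pale metal rim, lying flat, 150 x 72 x 9 mm; origin at the centre of its underside.
- flask: bystander: grey jar with a black cap, 68 mm across, 130 mm high; origin at the centre of its underside.
- disc: bystander: copper cylinder standing on end, 50 mm across, 45 mm high; origin at the centre of its underside.
There are look-alikes about, which are no part of the job. Of the things that look like the block, the smallest one is meant.

How it is judged:
By the outcome, as a careful person would: the job done as asked, in the order asked, and still so for the second after the job is handed in, with the robot touching nothing.
Of rod1, rod2, rod3, rod4 only 2 to 4 are there at a start; the rules pass over those that are not, and their reading is None.
At some moment in a run one of vial1, vial2, vial3, vial4 may be knocked a few centimetres aside while the robot is not near it.
It also fails if it takes over 210 s, if anything falls off the work surface, if the arm or the gripper's body presses on something with over 40 N, if the wrist force passes 120 N, or if a joint passes its speed limit or range.

## Working session

There is one attempt and no reset: what is moved stays moved. The work goes in short steps, Python scripts to look and compute and a tool call to move; the robot and the scene stay as the last step left them, time stands still between calls to the robot, and variables do not carry over. Pictures are saved under pics/ and viewed, at most 14 in all, crops included, and the job is handed in when it is done.

Besides the shell and the picture viewer there is one more tool, called after ">>>" as name(argument=value, ...), one argument or row to a line, values as JSON. drive_tool: Moves the arm, as the interface text tells. Its arguments: {"type":"object","properties":{"rows":{"type":"array"},"force":{"type":"number"}},"required":["rows"]}

```bash
mkdir -p pics; ls
cat > h.py <<'E'
import numpy as np, cv2
from bench import readout, capture, camera_info, ticket, spot_in, place_of
def px(name,P):
    c=camera_info(name);K=np.array([[c['fx'],0,c['cx']],[0,c['fy'],c['cy']],[0,0,1.]])
    R=np.array(c['R']);t=np.array(c['t'])
    return cv2.projectPoints(np.atleast_2d(np.array(P,float)),cv2.Rodrigues(R)[0],t,K,np.array(c['dist'],float))[0].reshape(-1,2)
def cloud(name,depth):
    c=camera_info(name);K=np.array([[c['fx'],0,c['cx']],[0,c['fy'],c['cy']],[0,0,1.]])
    v,u=np.mgrid[0:480,0:640]
    n=cv2.undistortPoints(np.stack([u,v],-1).reshape(-1,1,2).astype(float),K,np.array(c['dist'],float)).reshape(480,640,2)
    X=np.concatenate([n*depth[...,None],depth[...,None]],-1)
    W=(X-np.array(c['t']))@np.array(c['R'])
    W[depth<=0]=np.nan
    return W
E
python3 - <<'E'
from h import *
for n in ("top","scene"):
    p,d=capture(n); cv2.imwrite(f"pics/{n}0.png",p); np.savez(f"{n}0.npz",p=p,d=d)
    for q in ["jaw_handle","vise","block","tray","stand","rod1","vial1_mouth","phone","flask","disc"]:
        for r in place_of(q,n):
            if r['p']>.2: print(n,q,np.round(r['centre'],3),round(r['p'],2),{k:np.round(v,2) for k,v in r.items() if k not in('p','centre')},px(n,r['centre']).round().tolist())
print(readout.sense())
E
```

```text
pics
top jaw_handle [ 0.472 -0.027  0.135] 0.72 {} [[303.0, 268.0]]
top jaw_handle [ 0.463 -0.34  -0.   ] 0.24 {} [[453.0, 272.0]]
top vise [ 0.47  -0.024  0.003] 0.72 {} [[302.0, 279.0]]
top block [ 0.482 -0.07   0.032] 0.85 {} [[325.0, 270.0]]
top block [ 0.739 -0.147  0.   ] 0.8 {} [[351.0, 153.0]]
top block [0.359 0.182 0.004] 0.57 {} [[205.0, 339.0]]
top tray [ 0.652  0.043 -0.001] 0.6 {} [[266.0, 197.0]]
top stand [0.497 0.32  0.001] 0.82 {} [[138.0, 277.0]]
top rod1 [0.422 0.335 0.011] 0.47 {} [[129.0, 313.0]]
top rod1 [0.473 0.325 0.006] 0.4 {} [[135.0, 288.0]]
top rod1 [ 0.459 -0.256  0.001] 0.37 {} [[414.0, 277.0]]
top vial1_mouth [ 0.463 -0.254  0.101] 0.9 {} [[422.0, 267.0]]
top phone [ 0.565 -0.339 -0.   ] 0.3 {} [[447.0, 225.0]]
top flask [ 0.314 -0.255  0.001] 0.69 {} [[420.0, 347.0]]
top disc [ 0.693 -0.283  0.004] 0.8 {} [[415.0, 169.0]]
scene jaw_handle [ 0.471 -0.026  0.13 ] 0.75 {} [[337.0, 219.0]]
scene vise [ 0.472 -0.024 -0.002] 0.9 {} [[335.0, 267.0]]
scene block [ 0.355  0.187 -0.001] 0.88 {} [[453.0, 276.0]]
scene block [ 0.478 -0.067  0.03 ] 0.71 {} [[316.0
[... 555 characters left out ...]
int_positions': array([-1.19600580e+00,  3.19550500e-01,  1.56443685e+00,  1.44299430e-05,
        1.25742596e+00, -1.99548339e-02]), 'qvel': array([ 0.0001586 ,  0.00044683, -0.00030524, -0.00142417, -0.00030636,
       -0.00105302]), 'joint_torque': array([ 1.75216603e-03, -4.12355590e+01, -2.32232022e+01,  7.29222153e-02,
        3.77367740e-02,  2.88376981e-06]), 'position': array([ 0.22117108, -0.5307993 ,  0.21402896]), 'tool_rot': array([8.70507401e-05, 9.80585595e-01, 1.96091518e-01, 2.25817325e-05]), 'ft_force': array([-0.23316349,  0.41359831,  0.65199638]), 'ft_torque': array([-3.49895164e-02, -1.12712422e-05,  5.68884159e-02]), 'gripper_force': 0.0, 'opening': 0.9992124313916143}
```

View pics/top0.png

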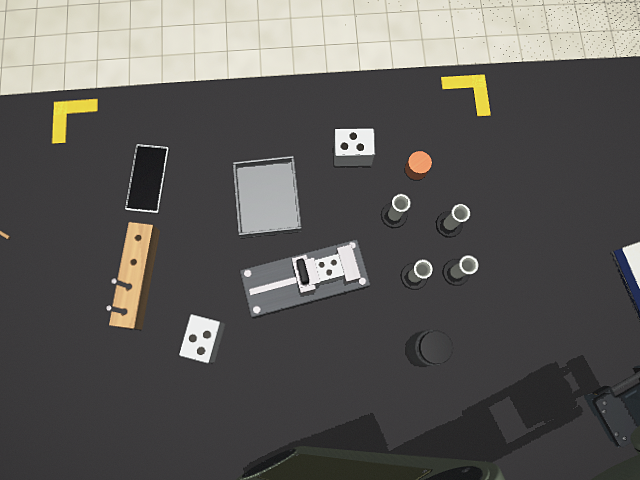

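View pics/scene0.png

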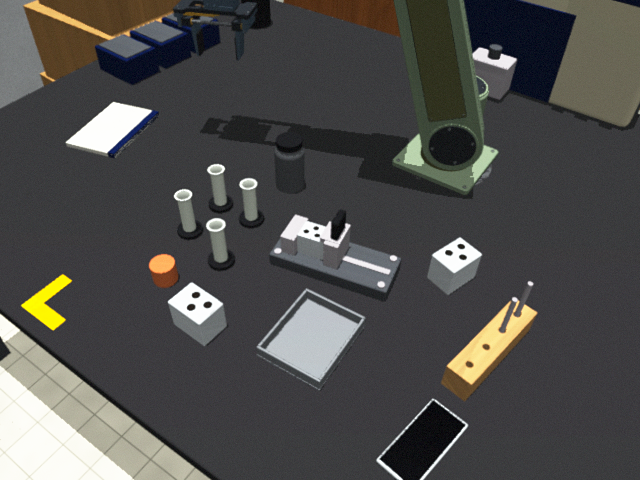

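The top view shows the vise at (305,278) with the block's spots at (327,266). Look-alike blocks sit at (354,148) and (200,340), outside the vise and larger. Two rods stand with their tops at (114,281) and (109,308). The vials are at (400,203), (460,213), (422,268) and (468,265). Next I measure from depth.

Run:
```python
from h import *
for n in ("top","scene"):
    f=np.load(f"{n}0.npz");p,d=f['p'],f['d'];W=cloud(n,d);z=W[...,2]
    def reg(xc,yc,r,z0,z1,lab):
        with np.errstate(all='ignore'):
            m=(np.hypot(W[...,0]-xc,W[...,1]-yc)<r)&(z>z0)&(z<z1)
        P=W[m]
        if len(P)<5: print(n,lab,len(P));return P
        rc=cv2.minAreaRect((P[:,:2]*1000).astype(np.float32))
        print(n,lab,len(P),'mean',P.mean(0).round(4),'rect',np.round(rc[0],1),np.round(rc[1],1),round(rc[2],1));return P
    reg(.472,-.027,.05,.115,.15,'handle')
    reg(.472,-.027,.2,.022,.036,'bed')
    reg(.48,-.07,.045,.076,.085,'blocktop')
    reg(.65,.043,.13,.022,.036,'traywall')
    reg(.497,.318,.14,.048,.062,'standtop')
    for c in [(.42,.335),(.473,.325)]: reg(*c,.03,.125,.15,'rod')
    with np.errstate(all='ignore'): m=(z>.085)&(z<.115)&(W[...,1]<-.17)&(W[...,1]>-.42)&(W[...,0]>.38)&(W[...,0]<.7)
    k,l,s,c=cv2.connectedComponentsWithStats(m.astype(np.uint8))
    for i in range(1,k):
        if s[i,4]>20:
            P=W[l==i]; rc=cv2.minEnclosingCircle((P[:,:2]*1000).astype(np.float32)); print(n,'vial',c[i].round(),s[i,4],np.round(rc,1) if 0 else rc,P[:,2].max().round(4))
g=np.load("top0.npz")['p'][215:335,230:390]; cv2.imwrite("pics/c1.png",cv2.resize(g,None,fx=5,fy=5,interpolation=cv2.INTER_CUBIC))
for n in ("top","scene"):
  for q in ("vial1_mouth","vial2_mouth","rod1","rod2","jaw_handle"):
    print(n,q,[(np.round(r['centre'],3).tolist(),round(r['p'],2)) for r in place_of(q,n)])
```

```text
top handle 215 mean [ 0.467  -0.0256  0.1362] rect [468.5 -25.4] [45.6 16. ] 11.4
top bed 4365 mean [ 0.4711 -0.0022  0.0295] rect [531.6  19.4] [252.6 317.1] 13.2
top blocktop 573 mean [ 0.4792 -0.0788  0.0798] rect [483.9 -83.2] [52.5 62.2] 12.3
top traywall 715 mean [0.647  0.0425 0.0286] rect [648.6  41.5] [161.7 130.4] 2.5
top standtop 2432 mean [0.4961 0.3159 0.0541] rect [495.7 317.8] [ 53.3 209.6] 79.0
top rod 39 mean [0.4219 0.33   0.1358] rect [422.3 330.9] [10.3  8.5] 50.6
top rod 37 mean [0.4691 0.3198 0.1361] rect [469.4 320.6] [9.8 9.1] 79.8
top vial [401. 202.] 192 ((593.0097045898438, -225.84226989746094), 17.995197296142578) 0.109
top vial [461. 212.] 203 ((566.0321655273438, -341.92205810546875), 18.45838737487793) 0.1085
top vial [469. 264.] 209 ((461.9881286621094, -345.1444091796875), 18.17426300048828) 0.1071
top vial [423. 269.] 204 ((459.6703796386719, -255.62283325195312), 18.164569854736328) 0.1084
scene handle 234 mean [ 0.476  -0.0209  0.1309] rect [471.6 -23.3] [46.5 17.1] 9.9
scene bed 3556 mean [0.4929 0.014  0.0283] rect [524.7  31.6] [237.1 329.7] 21.
[... 770 characters left out ...]
18.05417823791504) 0.1036
top vial1_mouth [([0.463, -0.254, 0.101], 0.9)]
top vial2_mouth [([0.458, -0.34, 0.104], 0.92), ([0.474, 0.322, 0.008], 0.63)]
top rod1 [([0.422, 0.335, 0.011], 0.47), ([0.473, 0.325, 0.006], 0.4), ([0.459, -0.256, 0.001], 0.37)]
top rod2 [([0.422, 0.335, 0.011], 0.47), ([0.473, 0.325, 0.006], 0.4), ([0.459, -0.256, 0.001], 0.37)]
top jaw_handle [([0.472, -0.027, 0.135], 0.72), ([0.463, -0.34, -0.0], 0.24)]
scene vial1_mouth [([0.46, -0.249, 0.101], 0.8)]
scene vial2_mouth [([0.468, -0.339, 0.103], 0.6), ([0.459, -0.251, 0.102], 0.31)]
scene rod1 [([0.71, 0.299, 0.002], 0.48)]
scene rod2 [([0.71, 0.299, 0.002], 0.48)]
scene jaw_handle [([0.471, -0.026, 0.13], 0.75)]
```

View pics/c1.png

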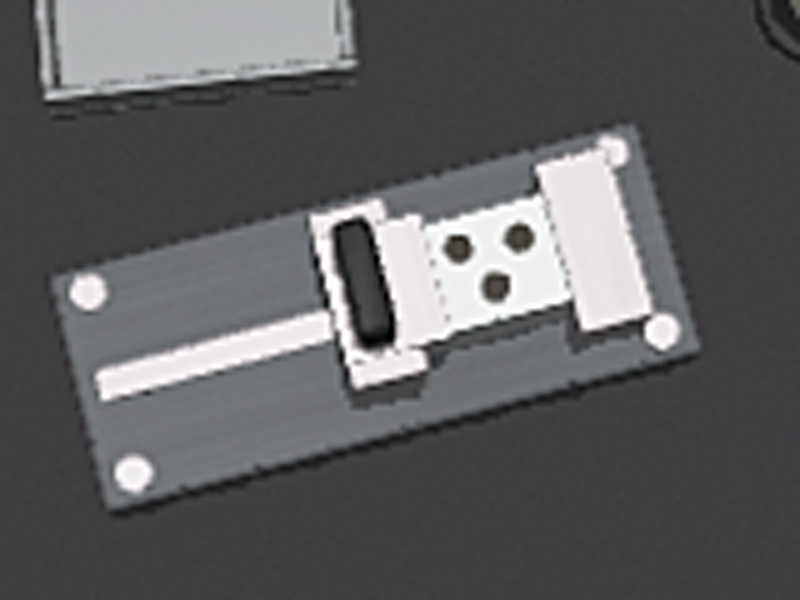

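The crop shows the jaw, its black handle and the small block with three spots between the jaws, so this block is the one I want. Next I fix the vise's direction and plan the first move.

```bash
cat >> h.py <<'E'
from scipy.spatial.transform import Rotation as Ro
def go(x,y,z,ang):
    """shift (mm, tool axes) and turn (deg) to TCP target, pointing down, tool y along world angle ang (mod 180)"""
    s=readout.sense();w,a,b,c=s['tool_rot'];R=Ro.from_quat([a,b,c,w])
    d=R.inv().apply(np.array([x,y,z])-s['position'])*1000
    best=None
    for A in (ang,ang+180):
        t=np.radians(A);Y=np.array([np.cos(t),np.sin(t),0]);Z=np.array([0,0,-1.]);X=np.cross(Y,Z)
        v=(R.inv()*Ro.from_matrix(np.stack([X,Y,Z],1))).as_rotvec(degrees=True)
        if best is None or np.linalg.norm(v)<np.linalg.norm(best): best=v
    print('shift',d.round(1),'turn',best.round(1),'t',round(s['time'],2),'j6',round(s['joint_positions'][5],2),'pos',s['position'].round(4),'F',np.round(s['ft_force'],1),'open',round(s['opening'],3),'grip',round(s['gripper_force'],1))
def pose2d(W,mask): 
    P=W[mask]; rc=cv2.minAreaRect((P[:,:2]*1000).astype(np.float32)); return rc
E
python3 - <<'E'
from h import *
for n in ("top","scene"):
    W=cloud(n,np.load(f"{n}0.npz")['d'])
    with np.errstate(all='ignore'):
        r=W[...,:2]-[.471,-.024]; a=np.radians(13); X=r@[np.cos(a),np.sin(a)];Y=r@[-np.sin(a),np.cos(a)]
        m=(abs(X)<.062)&(abs(Y)<.14)&(W[...,2]>.024)&(W[...,2]<.034)
    print(n,pose2d(W,m))
go(.470,-.0245,.25,12.8+90)
E
```

```text
top ((468.90338134765625, -27.99176025390625), (100.97433471679688, 250.26551818847656), 11.188653945922852)
scene ((473.1048583984375, -26.331649780273438), (103.86648559570312, 251.56591796875), 12.496768951416016)
shift [ 424.4 -371.6  -36.1] turn [ 0.  -0.   9.8] t 1.6 j6 -0.02 pos [ 0.2212 -0.5308  0.214 ] F [-0.2  0.5 -0.1] open 0.995 grip 0.0
```

>>> drive_tool(
  rows=[-1,41,-36,-10,0,0,2,-1,82,-72,-20,0,0,4,-1,120,-105,-36,0,0,6,-1,150,-131,-36,0,0,8,-1,180,-157,-36,0,0,10],
)

```text
time: 2.02
position: [0.3126, -0.3456, 0.2489]
tool_rot: [0.001, 0.994, 0.109, 0.001]
ft_force: [0.6, -0.6, 0.5]
opening: 0.997
gripper_force: 0.0
```

>>> drive_tool(
  rows=[-1,30,-20,0,0,0,0,-1,61,-40,0,0,0,0,-1,91,-60,0,0,0,0,-1,122,-80,0,0,0,0,-1,135,-108,0,0,0,0],
)

```text
time: 2.43
position: [0.4233, -0.211, 0.2479]
tool_rot: [0.001, 0.994, 0.11, 0.001]
ft_force: [0.7, -0.3, 0.7]
opening: 0.999
gripper_force: 0.0
```

Run:
```python
from h import *
go(.471,-.0250,.19,102)
```

```text
shift [  87.2 -171.1   57.9] turn [ 0.1 -0.1  0.7] t 2.43 j6 0.86 pos [ 0.4233 -0.211   0.2479] F [ 0.7 -0.3  0.7] open 0.999 grip 0.0
```

>>> drive_tool(
  rows=[-1,17,-34,12,0,0,0,-1,34,-68,24,0,0,0,-1,52,-102,36,0,0,0,-1,69,-136,48,0,0,0,-1,87,-171,58,0,0,0.7],
)

```text
time: 2.85
position: [0.4674, -0.0243, 0.1893]
tool_rot: [0.0, 0.995, 0.104, 0.0]
ft_force: [-0.7, -0.5, 1.1]
opening: 0.996
gripper_force: 0.0
```

>>> drive_tool(
  rows=[-1,0,0,0,0,0,0,-1,0,0,0,0,0,0,-1,0,0,0,0,0,0,-1,0,0,0,0,0,0,-1,0,0,0,0,0,0],
)

```text
time: 3.27
position: [0.4676, -0.0274, 0.1903]
tool_rot: [0.0, 0.995, 0.103, 0.0]
ft_force: [-0.1, -0.8, 0.5]
opening: 1.0
gripper_force: 0.0
```

Run:
```python
from h import *
p,d=capture("wrist");W=cloud("wrist",d);cv2.imwrite("pics/w1.png",p)
with np.errstate(all='ignore'):
    m=(W[...,2]>.115)&(W[...,2]<.15)&(np.hypot(W[...,0]-.471,W[...,1]+.025)<.045)
    m2=(W[...,2]>.074)&(W[...,2]<.084)&(np.hypot(W[...,0]-.48,W[...,1]+.071)<.03)
print(m.sum(),pose2d(W,m),pose2d(W,m2) if m2.sum()>5 else 0)
print(place_of("jaw_handle","wrist"),place_of("block","wrist"))
go(.471,-.0250,.107,102)
```

```text
1788 ((469.86956787109375, -26.009859085083008), (44.72555160522461, 15.98630428314209), 11.263116836547852) ((480.036865234375, -77.60240173339844), (43.499267578125, 46.781368255615234), 11.46567153930664)
[{'centre': [0.469, -0.0298, 0.1325], 'p': 0.59}] [{'centre': [0.4792, -0.0689, 0.031], 'p': 0.87}, {'centre': [0.3617, 0.1828, 0.0001], 'p': 0.66}]
shift [ 3.7 -1.4 83.2] turn [ 0.  -0.  -0.2] t 3.42 j6 1.28 pos [ 0.4676 -0.0271  0.1902] F [-0.5 -1.  -0.5] open 1.003 grip 0.0
```

View pics/w1.png

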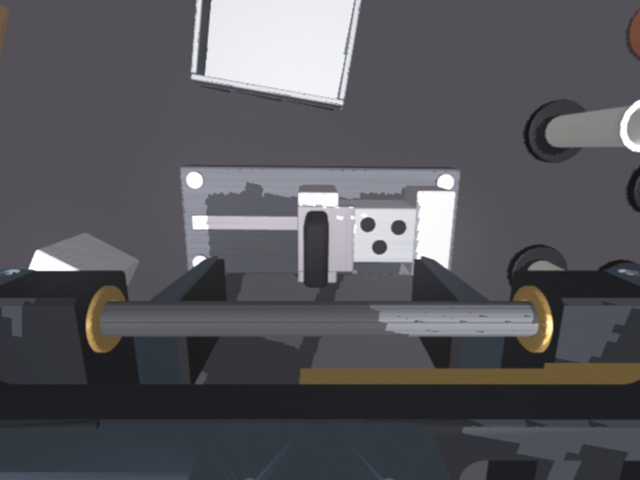

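The wrist view shows the handle at (316,248) centred between the fingers and the block at (383,235). I go down and pinch the handle.

>>> drive_tool(
  rows=[-1,1,-1,25,0,0,0,-1,2,-1,50,0,0,0,-1,2,-1,70,0,0,-0.5,-1,2,-1,80,0,0,-0.5,-1,2,-1,83,0,0,-0.7],
)

```text
time: 3.83
position: [0.4679, -0.0252, 0.1051]
tool_rot: [-0.0, 0.994, 0.109, -0.002]
ft_force: [-0.6, -0.7, 0.7]
opening: 0.999
gripper_force: 0.0
```

>>> drive_tool(
  rows=[1,0,0,0,0,0,0,1,0,0,0,0,0,0,1,0,0,0,0,0,0,1,0,0,0,0,0,0,1,0,0,0,0,0,0],
  force=30,
)

```text
time: 4.25
position: [0.4698, -0.0248, 0.1076]
tool_rot: [0.0, 0.994, 0.11, 0.001]
ft_force: [0.1, 0.1, 0.4]
opening: 0.665
gripper_force: 0.0
```

>>> drive_tool(
  rows=[1,0,0,0,0,0,0,1,0,0,0,0,0,0,1,0,0,0,0,0,0,1,0,0,0,0,0,0,1,0,0,0,0,0,0],
)

```text
time: 4.67
position: [0.4693, -0.0247, 0.1068]
tool_rot: [0.0, 0.994, 0.11, -0.0]
ft_force: [0.3, 0.3, -0.7]
opening: 0.302
gripper_force: 0.0
```

>>> drive_tool(
  rows=[1,0,0,0,0,0,0,1,0,0,0,0,0,0,1,0,0,0,0,0,0,1,0,0,0,0,0,0,1,0,0,0,0,0,0.5],
)

```text
time: 5.08
position: [0.4694, -0.0248, 0.1068]
tool_rot: [0.0, 0.994, 0.105, 0.0]
ft_force: [0.6, -0.4, 0.2]
opening: 0.174
gripper_force: 29.8
```

>>> drive_tool(
  rows=[1,0.2,-8,0,0,0,0,1,0.3,-17,0,0,0,0,1,0.5,-27,0,0,0,0,1,0.6,-37,0,0,0,0,1,0.8,-46,0,0,0,0],
)

```text
time: 5.5
position: [0.4605, 0.0198, 0.1068]
tool_rot: [0.001, 0.994, 0.106, 0.0]
ft_force: [0.9, -5.5, -0.5]
opening: 0.178
gripper_force: 29.9
```

>>> drive_tool(
  rows=[1,0,-3,0,0,0,0,1,0,-3,0,0,0,0,1,0,-3,0,0,0,0,-0.3,0,-3,0,0,0,0,-0.3,0,-3,0,0,0,0],
)

```text
time: 5.92
position: [0.4599, 0.0232, 0.1069]
tool_rot: [0.0, 0.994, 0.106, 0.0]
ft_force: [-0.5, -0.3, -0.6]
opening: 0.293
gripper_force: 0.0
```

Run:
```python
from h import *
go(.4605,.023,.19,101.5)
```

```text
shift [  0.6   0.3 -83.1] turn [ 0.  -0.   0.7] t 5.92 j6 1.38 pos [0.4599 0.0232 0.1069] F [-0.5 -0.3 -0.6] open 0.293 grip 0.0
```

>>> drive_tool(
  rows=[-1,0,0,-28,0,0,0,-1,0,10,-60,0,0,0,-1,0,30,-85,0,0,-6,-1,0,60,-85,0,0,-13,-1,0,97,-85,0,0,-20],
)

```text
time: 6.33
position: [0.481, -0.0698, 0.194]
tool_rot: [0.001, 0.961, 0.277, 0.002]
ft_force: [0.1, 0.4, -0.2]
opening: 0.655
gripper_force: 0.0
```

>>> drive_tool(
  rows=[-1,0,0,0,0,0,-7,-1,0,0,0,0,0,-14,-1,0,0,0,0,0,-21,-1,0,0,0,0,0,-28,-1,0,0,0,0,0,-35],
)

```text
time: 6.75
position: [0.4798, -0.0696, 0.1918]
tool_rot: [0.0, 0.834, 0.552, -0.0]
ft_force: [-0.3, -0.9, -1.2]
opening: 0.993
gripper_force: 0.0
```

>>> drive_tool(
  rows=[-1,0,0,0,0,0,-7,-1,0,0,0,0,0,-14,-1,0,0,0,0,0,-21,-1,0,0,0,0,0,-28,-1,0,0,0,0,0,-34.5],
)

```text
time: 7.17
position: [0.4798, -0.0695, 0.1919]
tool_rot: [0.0, 0.632, 0.775, -0.0]
ft_force: [0.8, 0.2, 0.4]
opening: 0.996
gripper_force: 0.0
```

Run:
```python
from h import *
import time
p,d=capture("wrist");W=cloud("wrist",d);cv2.imwrite("pics/w2.png",p)
with np.errstate(all='ignore'):
    m2=(W[...,2]>.074)&(W[...,2]<.084)&(np.hypot(W[...,0]-.48,W[...,1]+.071)<.037)
print(m2.sum(),pose2d(W,m2) if m2.sum()>5 else 0)
print(place_of("jaw_handle","wrist"),place_of("block","wrist"))
go(.4793,-.0713,.045,11.5)
```

```text
4190 ((478.93499755859375, -75.38447570800781), (44.09670639038086, 65.2793960571289), 11.532737731933594)
[{'centre': [0.4594, 0.0211, 0.1298], 'p': 0.89}] [{'centre': [0.4764, -0.0669, 0.0289], 'p': 0.95}]
shift [ -1.7  -0.8 146.8] turn [-0.   0.  -0.4] t 7.32 j6 -0.36 pos [ 0.4798 -0.0694  0.1918] F [ 0.2 -0.6 -0.5] open 1.002 grip 0.0
```

View pics/w2.png

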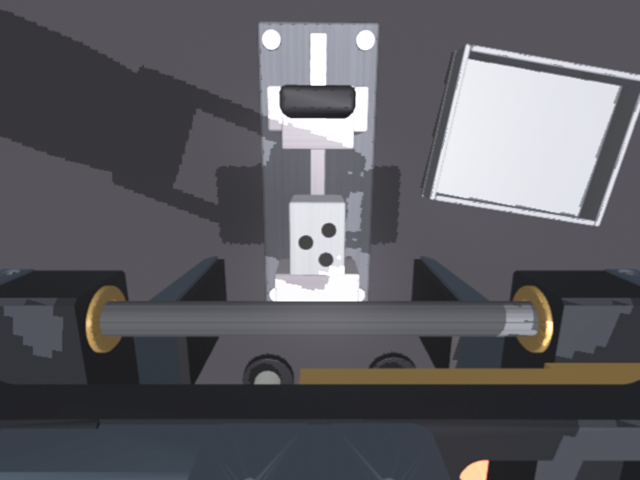

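The view shows the jaw open, with the handle at (318,100), and the block clear at (318,235). I go down and grip it.

>>> drive_tool(
  rows=[-1,-1,-1,35,0,0,0,-1,-1.5,-1,70,0,0,0,-1,-1.5,-1,105,0,0,0,-1,-1.5,-1,135,0,0,0,0,-1.5,-1,146,0,0,0],
)

```text
time: 7.73
position: [0.4762, -0.0705, 0.0421]
tool_rot: [-0.003, 0.636, 0.772, -0.002]
ft_force: [-0.4, -0.2, 0.4]
opening: 0.951
gripper_force: 0.0
```

>>> drive_tool(
  rows=[0.5,0,0,0,0,0,0,0.5,0,0,0,0,0,0,0.5,0,0,0,0,0,0,0.5,0,0,0,0,0,0,0.5,0,0,0,0,0,0],
  force=35,
)

```text
time: 8.15
position: [0.4801, -0.0711, 0.0471]
tool_rot: [0.001, 0.635, 0.773, 0.001]
ft_force: [-0.3, 0.1, 0.4]
opening: 0.597
gripper_force: 0.0
```

>>> drive_tool(
  rows=[1,0,0,0,0,0,0,1,0,0,0,0,0,0,1,0,0,0,0,0,0,1,0,0,-1,0,0,0,1,0,0,-3,0,0,0],
)

```text
time: 8.57
position: [0.4784, -0.0707, 0.0483]
tool_rot: [-0.001, 0.635, 0.773, -0.0]
ft_force: [-0.2, -0.8, -4.4]
opening: 0.48
gripper_force: 35.0
```

Run:
```python
from h import *
go(.6495,.0425,.15,2.4)
```

```text
shift [  77.9  189.7 -101.9] turn [-0.1 -0.   8.8] t 8.57 j6 -0.37 pos [ 0.4784 -0.0707  0.0483] F [-0.2 -0.8 -4.4] open 0.48 grip 35.0
```

>>> drive_tool(
  rows=[1,0,0,-25,0,0,0,1,0,0,-60,0,0,0,1,5,20,-80,0,0,1,1,17,50,-80,0,0,2,1,30,80,-80,0,0,4],
)

```text
time: 8.98
position: [0.553, -0.026, 0.1304]
tool_rot: [0.001, 0.662, 0.749, 0.001]
ft_force: [0.5, -0.9, -4.0]
opening: 0.48
gripper_force: 35.0
```

>>> drive_tool(
  rows=[1,11,27,0,0,0,1,1,22,54,0,0,0,2,1,33,81,0,0,0,3,1,44,103,0,0,0,4,1,47,109,0,0,0,5],
)

```text
time: 9.4
position: [0.6569, 0.0367, 0.1274]
tool_rot: [0.0, 0.693, 0.721, 0.001]
ft_force: [-0.7, -0.4, -3.8]
opening: 0.481
gripper_force: 35.0
```

>>> drive_tool(
  rows=[1,0,0,0,0,0,0,1,0,0,0,0,0,0,1,0,0,0,0,0,0,1,0,0,0,0,0,0,1,0,0,0,0,0,0],
)

```text
time: 9.82
position: [0.6532, 0.0336, 0.1291]
tool_rot: [-0.0, 0.694, 0.72, -0.0]
ft_force: [-0.2, 0.3, -4.3]
opening: 0.477
gripper_force: 35.0
```

Run:
```python
from h import *
go(.6495,.0425,.0215,2.4)
```

```text
shift [  9.   -3.3 107.6] turn [-0.   0.  -0.2] t 9.82 j6 -0.0 pos [0.6532 0.0336 0.1291] F [-0.2  0.3 -4.3] open 0.477 grip 35.0
```

>>> drive_tool(
  rows=[1,5,-3,30,0,0,0,1,9,-3,60,0,0,0,1,9,-3,85,0,0,0,1,9,-3,95,0,0,0,1,9,-3,100,0,0,0],
)

```text
time: 10.23
position: [0.6491, 0.0428, 0.0271]
tool_rot: [-0.001, 0.694, 0.72, -0.001]
ft_force: [-1.1, 0.0, -4.0]
opening: 0.481
gripper_force: 35.0
```

>>> drive_tool(
  rows=[1,0,0,2,0,0,0,1,0,0,4,0,0,0,1,0,0,6,0,0,0,1,0,0,7,0,0,0,1,0,0,7,0,0,0],
)

```text
time: 10.65
position: [0.6512, 0.0432, 0.0227]
tool_rot: [0.001, 0.693, 0.72, 0.001]
ft_force: [0.4, -1.1, -4.5]
opening: 0.48
gripper_force: 35.0
```

>>> drive_tool(
  rows=[1,0,0,0.5,0,0,0,1,0,0,1,0,0,0,1,0,0,1.5,0,0,0,1,0,0,2,0,0,0,1,0,0,2,0,0,0],
)

```text
time: 11.07
position: [0.6511, 0.0432, 0.0217]
tool_rot: [0.001, 0.693, 0.721, 0.001]
ft_force: [-2.5, -0.3, 5.8]
opening: 0.475
gripper_force: 35.0
```

Contact. I release and rise.

>>> drive_tool(
  rows=[0,0,0,-1,0,0,0,-0.4,0,0,-1,0,0,0,-0.4,0,0,-1,0,0,0,-0.4,0,0,-1,0,0,0,-0.4,0,0,-1,0,0,0],
)

```text
time: 11.48
position: [0.6508, 0.0432, 0.0208]
tool_rot: [0.0, 0.693, 0.721, 0.0]
ft_force: [-0.3, 0.4, -0.0]
opening: 0.697
gripper_force: 0.0
```

>>> drive_tool(
  rows=[-0.4,0,0,-20,0,0,0,-0.4,0,0,-55,0,0,0,-0.4,0,0,-90,0,0,0,-0.4,0,0,-125,0,0,0,-1,0,0,-150,0,0,0],
)

```text
time: 11.9
position: [0.6516, 0.0433, 0.1742]
tool_rot: [0.001, 0.693, 0.721, 0.001]
ft_force: [1.3, 0.9, -0.1]
opening: 0.745
gripper_force: 0.0
```

Run:
```python
from h import *
go(.4605,.023,.19,101.5)
go(.4605,.023,.19,6)
```

```text
shift [ -12.9 -191.7  -16.5] turn [ 0.2 -0.2 80.7] t 11.9 j6 0.01 pos [0.6516 0.0433 0.1742] F [ 1.3  0.9 -0.1] open 0.745 grip 0.0
shift [ -12.9 -191.7  -16.5] turn [ 0.2  0.  -3.8] t 11.9 j6 0.01 pos [0.6516 0.0433 0.1742] F [ 1.3  0.9 -0.1] open 0.745 grip 0.0
```

>>> drive_tool(
  rows=[-1,-3,-38,-5,0,0,7,-1,-5,-76,-10,0,0,14,-1,-8,-114,-16,0,0,21,-1,-10,-152,-16,0,0,28,-1,-13,-192,-16,0,0,35],
)

```text
time: 12.32
position: [0.4579, 0.0228, 0.187]
tool_rot: [0.0, 0.879, 0.476, 0.001]
ft_force: [0.8, -0.1, 0.4]
opening: 1.003
gripper_force: 0.0
```

>>> drive_tool(
  rows=[-1,0,0,0,0,0,7,-1,0,0,0,0,0,14,-1,0,0,0,0,0,21,-1,0,0,0,0,0,28,-1,0,0,0,0,0,35],
)

```text
time: 12.73
position: [0.4592, 0.0229, 0.187]
tool_rot: [0.0, 0.982, 0.19, 0.0]
ft_force: [-0.6, -0.1, -0.0]
opening: 1.001
gripper_force: 0.0
```

>>> drive_tool(
  rows=[-1,0,0,0,0,0,6,-1,0,0,0,0,0,10.7,-1,0,0,0,0,0,10.7,-1,0,0,0,0,0,10.7,-1,0,0,0,0,0,10.7],
)

```text
time: 13.15
position: [0.4593, 0.0229, 0.1868]
tool_rot: [0.0, 0.995, 0.101, -0.0]
ft_force: [-0.1, 0.1, 0.0]
opening: 1.001
gripper_force: 0.0
```

Run:
```python
from h import *
p,d=capture("wrist");W=cloud("wrist",d)
with np.errstate(all='ignore'):
    m=(W[...,2]>.115)&(W[...,2]<.15)&(np.hypot(W[...,0]-.46,W[...,1]-.023)<.045)
print(m.sum(),pose2d(W,m))
p,d=capture("top");cv2.imwrite("pics/t2.png",p[120:320,200:400]);W=cloud("top",d)
with np.errstate(all='ignore'):
    m=(W[...,2]>.045)&(W[...,2]<.07)&(np.hypot(W[...,0]-.65,W[...,1]-.043)<.06)
print('block',m.sum(),np.nanmedian(W[m],0),pose2d(W,m))
go(.4605,.023,.107,101.5)
```

```text
1807 ((460.2832336425781, 22.734649658203125), (44.18354415893555, 15.828539848327637), 11.563668251037598)
block 487 [0.65341778 0.04231597 0.05450473] ((653.9678344726562, 42.325103759765625), (36.698974609375, 59.92953872680664), 1.7989283800125122)
shift [ 1.2  0.1 79.8] turn [ 0.  -0.   0.1] t 13.25 j6 1.39 pos [0.4593 0.0229 0.1868] F [0.3 0.3 0. ] open 1.002 grip 0.0
```

>>> drive_tool(
  rows=[-1,1,0,25,0,0,0,-1,1,0,50,0,0,0,-1,1,0,70,0,0,0,-0.2,1,0,78,0,0,0,0.2,1,0,80,0,0,0],
)

```text
time: 13.67
position: [0.4592, 0.023, 0.1055]
tool_rot: [-0.0, 0.995, 0.1, -0.002]
ft_force: [0.9, 0.6, 0.3]
opening: 0.885
gripper_force: 0.0
```

>>> drive_tool(
  rows=[1,0,0,0,0,0,0,1,0,0,0,0,0,0,1,0,0,0,0,0,0,1,0,0,0,0,0,0,1,0,0,0,0,0,0],
  force=30,
)

```text
time: 14.08
position: [0.4608, 0.0231, 0.1076]
tool_rot: [0.0, 0.995, 0.1, 0.001]
ft_force: [-0.5, -0.8, -0.5]
opening: 0.519
gripper_force: 0.0
```

>>> drive_tool(
  rows=[1,0,0,0,0,0,0,1,0,0,0,0,0,0,1,0,0,0,0,0,0,1,0,0,0,0,0,0,1,0,0,0,0,0,0],
)

```text
time: 14.5
position: [0.4602, 0.0233, 0.1069]
tool_rot: [-0.0, 0.995, 0.1, -0.0]
ft_force: [0.2, 0.3, 0.8]
opening: 0.172
gripper_force: 30.0
```

>>> drive_tool(
  rows=[1,0,10,0,0,0,0,1,0,25,0,0,0,0,1,0,42,0,0,0,0,1,0,58,0,0,0,0,1,0,72,0,0,0,0],
)

```text
time: 14.92
position: [0.4742, -0.0469, 0.1069]
tool_rot: [-0.001, 0.995, 0.099, -0.0]
ft_force: [-1.7, 6.0, 2.4]
opening: 0.172
gripper_force: 30.0
```

>>> drive_tool(
  rows=[1,0,3,0,0,0,0,1,0,6,0,0,0,0,1,0,9,0,0,0,0,1,0,11.5,0,0,0,0,1,0,14,0,0,0,0],
)

```text
time: 15.33
position: [0.4769, -0.0607, 0.1069]
tool_rot: [-0.0, 0.995, 0.1, -0.0]
ft_force: [-2.7, 3.5, 2.9]
opening: 0.175
gripper_force: 30.0
```

>>> drive_tool(
  rows=[1,0,0.8,0,0,0,0,1,0,1.6,0,0,0,0,1,0,2.4,0,0,0,0,1,0,3.2,0,0,0,0,1,0,4,0,0,0,0],
)

```text
time: 15.75
position: [0.4778, -0.065, 0.1069]
tool_rot: [-0.0, 0.995, 0.1, -0.0]
ft_force: [-4.1, 3.8, 2.7]
opening: 0.172
gripper_force: 30.0
```

>>> drive_tool(
  rows=[1,0,0.6,0,0,0,0,1,0,1.2,0,0,0,0,1,0,1.8,0,0,0,0,1,0,2.4,0,0,0,0,1,0,2.4,0,0,0,0],
)

```text
time: 16.17
position: [0.478, -0.0658, 0.1069]
tool_rot: [-0.002, 0.995, 0.1, -0.001]
ft_force: [-3.8, 11.1, 5.1]
opening: 0.174
gripper_force: 30.0
```

>>> drive_tool(
  rows=[0.2,0,0,0,0,0,0,-0.2,0,0,0,0,0,0,-0.6,0,0,0,0,0,0,-1,0,0,0,0,0,0,-1,0,0,-20,0,0,0],
)

```text
time: 16.58
position: [0.4765, -0.0675, 0.1241]
tool_rot: [-0.0, 0.995, 0.1, -0.003]
ft_force: [0.1, -0.7, -0.2]
opening: 0.507
gripper_force: 0.0
```

>>> drive_tool(
  rows=[-1,0,0,-30,0,0,0,-1,0,0,-70,0,0,-7,-1,0,-30,-85,0,0,-14,-1,0,-65,-85,0,0,-21,-1,0,-100,-85,0,0,-28],
)

```text
time: 17.0
position: [0.4599, 0.0308, 0.2134]
tool_rot: [0.001, 0.94, 0.34, 0.002]
ft_force: [0.5, 0.3, -0.2]
opening: 0.874
gripper_force: 0.0
```

Run:
```python
from h import *
p,d=capture("top");W=cloud("top",d);cv2.imwrite("pics/t3.png",p)
with np.errstate(all='ignore'):
    m=(W[...,2]>.115)&(W[...,2]<.15)&(np.hypot(W[...,0]-.478,W[...,1]+.066)<.035)
if m.sum()>5: print('handle',m.sum(),pose2d(W,m))
go(.4715,.3225,.20,79)
```

```text
handle 221 ((476.3146057128906, -66.12260437011719), (44.9749755859375, 16.00262451171875), 12.088446617126465)
shift [ 195.3 -209.5   14. ] turn [-0.2 -0.1 51.2] t 17.05 j6 0.92 pos [0.4575 0.0364 0.2126] F [-2.5  4.4 -0.4] open 0.916 grip 0.0
```

>>> drive_tool(
  rows=[-1,25,-27,0,0,0,-7,-1,50,-54,0,0,0,-14,-1,75,-81,0,0,0,-21,-1,100,-107,0,0,0,-28,-1,120,-130,0,0,0,-35],
)

```text
time: 17.47
position: [0.4693, 0.2091, 0.2118]
tool_rot: [0.0, 0.794, 0.608, 0.001]
ft_force: [0.0, -0.8, -0.1]
opening: 1.001
gripper_force: 0.0
```

>>> drive_tool(
  rows=[-1,0,0,0,0,0,-7,-1,0,0,0,0,0,-14,-1,0,0,0,0,0,-21,-1,0,0,0,0,0,-28,-1,0,0,0,0,0,-35],
)

```text
time: 17.88
position: [0.4692, 0.2069, 0.2115]
tool_rot: [0.0, 0.575, 0.818, -0.0]
ft_force: [-0.2, 0.1, 0.0]
opening: 1.0
gripper_force: 0.0
```

>>> drive_tool(
  rows=[-1,0,0,0,0,0,-7,-1,0,0,0,0,0,-14,-1,0,0,0,0,0,-21,-1,0,0,0,0,0,-28,-1,0,0,0,0,0,-35],
)

```text
time: 18.3
position: [0.4692, 0.2067, 0.2116]
tool_rot: [0.0, 0.302, 0.953, -0.0]
ft_force: [0.3, 0.6, -0.8]
opening: 1.003
gripper_force: 0.0
```

Run:
```python
from h import *
go(.4715,.3225,.20,79)
```

```text
shift [64.8 95.9 11.5] turn [ -0.    0.1 -24.2] t 18.3 j6 -0.56 pos [0.4692 0.2067 0.2116] F [ 0.3  0.6 -0.8] open 1.003 grip 0.0
```

>>> drive_tool(
  rows=[-1,16,24,4,0,0,-6,-1,32,48,8,0,0,-12,-1,48,72,11,0,0,-18,-1,65,96,11,0,0,-24,-1,65,96,11,0,0,-24],
)

```text
time: 18.72
position: [0.4722, 0.3273, 0.2]
tool_rot: [0.0, 0.097, 0.995, 0.001]
ft_force: [0.5, 0.1, 0.2]
opening: 1.003
gripper_force: 0.0
```

Run:
```python
from h import *
p,d=capture("wrist");W=cloud("wrist",d);cv2.imwrite("pics/w3.png",p)
for c in [(.4225,.3325),(.4715,.3225)]:
    with np.errstate(all='ignore'): m=(W[...,2]>.12)&(W[...,2]<.15)&(np.hypot(W[...,0]-c[0],W[...,1]-c[1])<.02)
    P=W[m];print(m.sum(), P.mean(0).round(4) if m.sum() else '',pose2d(W,m) if m.sum()>5 else '')
go(.4715,.3225,.111,79)
```

```text
216 [0.4217 0.3293 0.138 ] ((421.837158203125, 329.1254577636719), (9.34487533569336, 9.249743461608887), 78.51570129394531)
261 [0.4696 0.3198 0.1356] ((470.7232360839844, 319.2919006347656), (9.437189102172852, 9.461265563964844), 78.58007049560547)
shift [ 0.  -2.3 89.1] turn [-0.   0.  -0.4] t 18.77 j6 -0.79 pos [0.4719 0.3248 0.2001] F [-0.3 -0.6 -0.1] open 1.0 grip 0.0
```

View pics/w3.png

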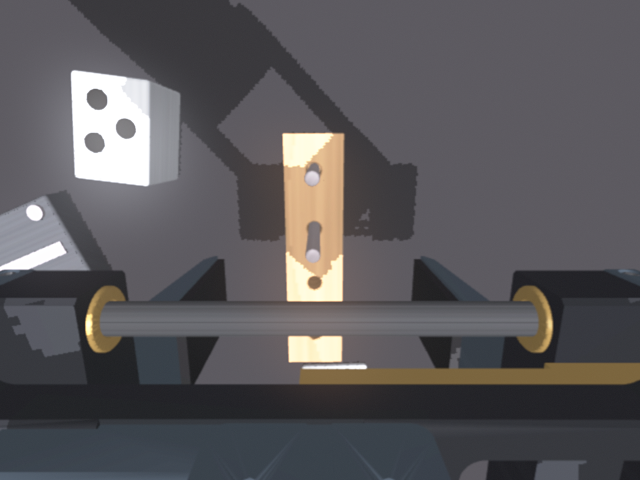

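The view shows two rods, tops at (313,255) and (312,178), and two empty holes. I take the near one.

>>> drive_tool(
  rows=[-1,0,-3.5,25,0,0,0,-1,0,-3.5,50,0,0,0,-1,0,-3.5,75,0,0,0,-0.3,0,-3.5,86,0,0,0,0,0,-3.5,89,0,0,0],
)

```text
time: 19.18
position: [0.4699, 0.3179, 0.1096]
tool_rot: [-0.002, 0.101, 0.995, -0.002]
ft_force: [0.2, -0.7, 0.7]
opening: 0.881
gripper_force: 0.0
```

>>> drive_tool(
  rows=[0.5,0,0,0,0,0,0,0.6,0,0,0,0,0,0,0.7,0,0,0,0,0,0,1,0,0,0,0,0,0,1,0,0,0,0,0,0],
  force=25,
)

```text
time: 19.6
position: [0.4714, 0.3199, 0.1129]
tool_rot: [0.001, 0.1, 0.995, 0.001]
ft_force: [-0.4, 0.9, -0.5]
opening: 0.517
gripper_force: 0.0
```

>>> drive_tool(
  rows=[1,0,0,0,0,0,0,1,0,0,0,0,0,0,1,0,0,0,0,0,0,1,0,0,0,0,0,0,1,0,0,0,0,0,0],
)

```text
time: 20.02
position: [0.4708, 0.3196, 0.1118]
tool_rot: [-0.0, 0.1, 0.995, -0.0]
ft_force: [-0.1, -0.1, 0.0]
opening: 0.155
gripper_force: 0.0
```

>>> drive_tool(
  rows=[1,0,0,0,0,0,0,1,0,0,0,0,0,0,1,0,0,0,0,0,0,1,0,0,-10,0,0,0,1,0,0,-30,0,0,0],
)

```text
time: 20.43
position: [0.47, 0.3195, 0.1404]
tool_rot: [-0.001, 0.1, 0.995, -0.001]
ft_force: [1.2, 2.2, -1.3]
opening: 0.1
gripper_force: 24.9
```

>>> drive_tool(
  rows=[1,0,0,-30,0,0,0,1,0,0,-60,0,0,0,1,0,0,-90,0,0,0,1,0,0,-115,0,0,0,1,0,0,-125,0,0,0],
)

```text
time: 20.85
position: [0.4719, 0.3197, 0.2715]
tool_rot: [0.003, 0.1, 0.995, 0.001]
ft_force: [0.4, -0.2, -0.6]
opening: 0.099
gripper_force: 25.0
```

```bash
cat >> h.py <<'E'
def vials():
    for n in ("top","scene"):
        p,d=capture(n);W=cloud(n,d);z=W[...,2]
        with np.errstate(all='ignore'): m=(z>.085)&(z<.115)&(W[...,1]<-.13)&(W[...,1]>-.47)&(W[...,0]>.36)&(W[...,0]<.75)
        k,l,s,c=cv2.connectedComponentsWithStats(m.astype(np.uint8))
        for i in range(1,k):
            if s[i,4]>60:
                P=W[l==i]; print(n,'vial',c[i].round(),s[i,4],np.round(cv2.minEnclosingCircle((P[:,:2]*1000).astype(np.float32))[0],1))
        cv2.imwrite(f"pics/{n}_v.png",p)
E
python3 - <<'E'
from h import *
vials()
go(.5945,-.225,.262,79)
E
```

```text
top vial [401. 202.] 194 [ 593.4 -226.5]
top vial [461. 212.] 204 [ 565.5 -341. ]
top vial [469. 264.] 209 [ 461.9 -344.4]
top vial [423. 269.] 207 [ 459.9 -255.6]
scene vial [216. 171.] 199 [ 463.  -341.7]
scene vial [248. 186.] 205 [ 462.  -254.1]
scene vial [183. 197.] 218 [ 567.4 -338.9]
scene vial [216. 227.] 227 [ 595.8 -224.5]
shift [-229.2 -509.2    6.7] turn [ 0.1  0.2 -0.5] t 20.95 j6 -0.79 pos [0.4714 0.3197 0.269 ] F [-0.7  0.2 -1. ] open 0.108 grip 25.0
```

>>> drive_tool(
  rows=[1,-10,-22,0,0,0,0,1,-25,-54,0,0,0,0,1,-41,-90,0,0,0,0,1,-57,-126,0,0,0,0,1,-73,-162,0,0,0,0],
)

```text
time: 21.37
position: [0.5088, 0.1443, 0.2644]
tool_rot: [-0.002, 0.1, 0.995, -0.001]
ft_force: [0.1, 0.2, -1.1]
opening: 0.101
gripper_force: 25.0
```

>>> drive_tool(
  rows=[1,-16,-36,0,0,0,0,1,-32,-72,0,0,0,0,1,-48,-108,0,0,0,0,1,-64,-144,0,0,0,0,1,-80,-178,0,0,0,0],
)

```text
time: 21.78
position: [0.5515, -0.0463, 0.2645]
tool_rot: [-0.002, 0.1, 0.995, -0.0]
ft_force: [0.7, -0.0, -1.0]
opening: 0.1
gripper_force: 25.0
```

>>> drive_tool(
  rows=[1,-16,-36,0,0,0,0,1,-32,-72,0,0,0,0,1,-48,-108,0,0,0,0,1,-64,-140,0,0,0,0,1,-76,-164,0,0,0,0],
)

```text
time: 22.2
position: [0.5936, -0.2229, 0.2638]
tool_rot: [-0.003, 0.101, 0.995, 0.0]
ft_force: [0.1, 0.5, -0.3]
opening: 0.102
gripper_force: 25.0
```

>>> drive_tool(
  rows=[1,0,0,5,0,0,0,1,0,0,7,0,0,0,1,0,0,7,0,0,0,1,0,0,7,0,0,0,1,0,0,7,0,0,0],
)

```text
time: 22.62
position: [0.5944, -0.2186, 0.2598]
tool_rot: [-0.0, 0.099, 0.995, 0.0]
ft_force: [-0.6, -0.9, -0.9]
opening: 0.1
gripper_force: 25.0
```

```bash
cat >> h.py <<'E'
def held(ph=None):
    """rod held: from scene/top/wrist clouds, points around TCP axis below fingers"""
    s=readout.sense();x,y,z=s['position']
    for n in ("top","scene","wrist"):
        p,d=capture(n);W=cloud(n,d)
        with np.errstate(all='ignore'): m=(np.hypot(W[...,0]-x,W[...,1]-y)<.02)&(W[...,2]>.115)&(W[...,2]<z-.012)
        P=W[m]
        if len(P)<8: print(n,'rod pts',len(P));continue
        A=np.c_[P[:,2]-z,np.ones(len(P))];c=np.linalg.lstsq(A,P[:,:2]-[x,y],rcond=None)[0]
        print(n,'rod',len(P),'offset mm',(P.mean(0)[:2]-[x,y]).round(4)*1000,'slope',c[0].round(3),'zrange',P[:,2].min().round(3),P[:,2].max().round(3))
E
python3 - <<'E'
from h import *
held(); vials()
go(.5945,-.225,.262,79)
c=cv2.imread("pics/scene_v.png")[60:300,120:400];cv2.imwrite("pics/sv1.png",cv2.resize(c,None,fx=2.4,fy=2.4))
E
```

```text
top rod pts 0
scene rod 220 offset mm [2.3 3.9] slope [ 0.    -0.012] zrange 0.157 0.248
wrist rod 597 offset mm [-3.3 -0.6] slope [-0.002 -0.007] zrange 0.16 0.248
scene vial [218. 171.] 152 [ 459.6 -339.7]
scene vial [248. 186.] 209 [ 461.6 -252.8]
scene vial [183. 197.] 216 [ 565.5 -338.7]
scene vial [216. 227.] 222 [ 595.4 -225.1]
shift [-0.9 -5.6 -1.7] turn [-0.   0.  -0.5] t 22.87 j6 -1.74 pos [ 0.5948 -0.2194  0.2603] F [ 0.1 -0.1 -0.6] open 0.099 grip 25.0
```

View pics/sv1.png

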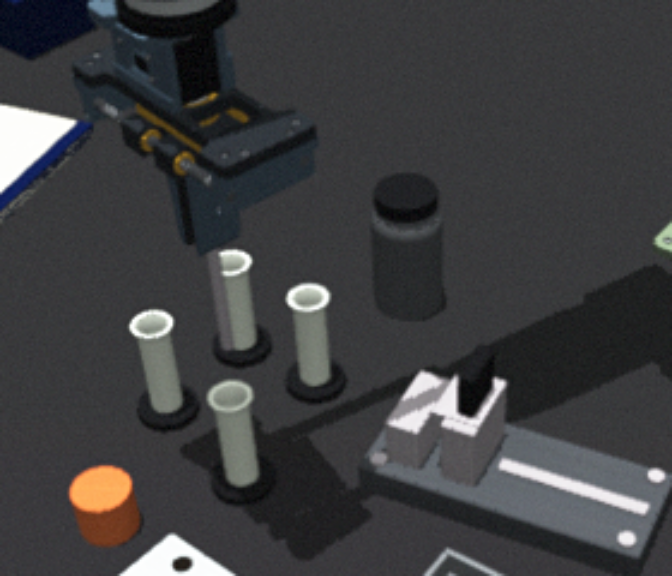

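Scene crop: the held rod hangs vertical at (221,300), and its target vial is at (232,395). I move over the vial and lower.

>>> drive_tool(
  rows=[1,-1,-4,5,0,0,0,1,-1,-6.5,15,0,0,0,1,-1,-6.5,30,0,0,0,1,-1,-6.5,44,0,0,0,1,-1,-6.5,44,0,0,0],
)

```text
time: 23.28
position: [0.5924, -0.2261, 0.2117]
tool_rot: [-0.004, 0.1, 0.995, 0.001]
ft_force: [-0.4, -0.6, -0.8]
opening: 0.106
gripper_force: 25.0
```

>>> drive_tool(
  rows=[1,0,0,0,0,0,0,1,0,0,0,0,0,0,1,0,0,0,0,0,0,1,0,0,0,0,0,0,1,0,0,0,0,0,0],
)

```text
time: 23.7
position: [0.5947, -0.2266, 0.2166]
tool_rot: [0.001, 0.1, 0.995, -0.0]
ft_force: [-0.1, -0.1, -0.8]
opening: 0.102
gripper_force: 25.0
```

Run:
```python
from h import *
held(); go(.5948,-.2255,.114,79)
for n in("scene","wrist"): print(n,[(np.round(r['centre'],4),round(r['p'],2)) for r in place_of("vial1_mouth",n)])
p,d=capture("scene");q=px("scene",[.5948,-.2255,.103])[0].astype(int);c=p[q[1]-60:q[1]+40,q[0]-50:q[0]+50]
w,_=capture("wrist")
cv2.imwrite("pics/i1.png",np.hstack([cv2.resize(c,(480,480)),w[:480,160:480]]))
```

```text
top rod pts 0
scene rod 203 offset mm [2.4 4.4] slope [-0.006 -0.016] zrange 0.115 0.204
wrist rod 601 offset mm [-3.8  0. ] slope [-0.002 -0.006] zrange 0.115 0.205
shift [ -0.    1.1 102.2] turn [-0.   0.  -0.5] t 23.85 j6 -1.75 pos [ 0.5945 -0.2265  0.2162] F [-0.6 -0.5 -0.2] open 0.104 grip 25.0
scene [(array([ 0.4611, -0.2559,  0.1013]), 0.84)]
wrist [(array([ 0.4616, -0.2508,  0.1056]), 0.82)]
```

View pics/i1.png

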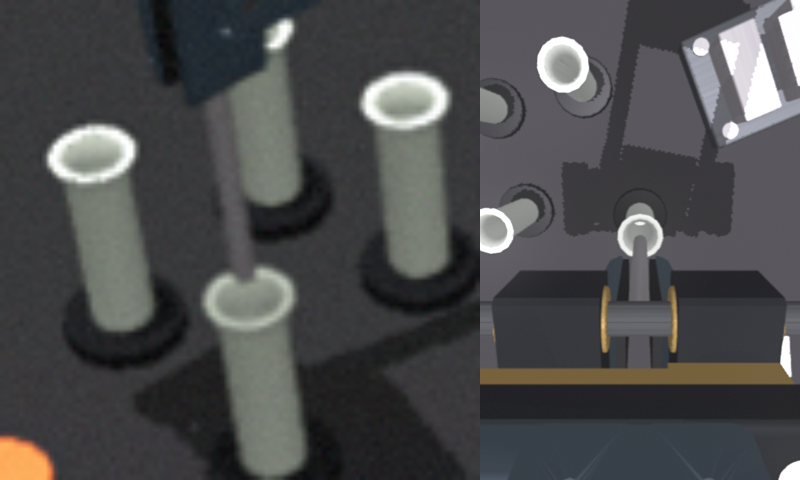

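Both views show the rod tip over the mouth: scene (243,278), wrist (640,235). I lower it in.

>>> drive_tool(
  rows=[1,0,0.5,12,0,0,0,1,0,0.5,27,0,0,0,1,0,0.5,42,0,0,0,1,0,0.5,57,0,0,0,1,0,0.5,70,0,0,0],
)

```text
time: 24.47
position: [0.5943, -0.2259, 0.1449]
tool_rot: [-0.0, 0.1, 0.995, 0.0]
ft_force: [-0.3, -0.6, -0.5]
opening: 0.104
gripper_force: 25.0
```

>>> drive_tool(
  rows=[1,0,0,6,0,0,0,1,0,0,12,0,0,0,1,0,0,18,0,0,0,1,0,0,23,0,0,0,1,0,0,26,0,0,0],
)

```text
time: 24.88
position: [0.5946, -0.226, 0.1196]
tool_rot: [0.0, 0.1, 0.995, -0.0]
ft_force: [-1.2, 0.4, -0.2]
opening: 0.103
gripper_force: 25.0
```

>>> drive_tool(
  rows=[1,0,0,1,0,0,0,1,0,0,2,0,0,0,1,0,0,3,0,0,0,1,0,0,4,0,0,0,1,0,0,5,0,0,0],
)

```text
time: 25.3
position: [0.5947, -0.2261, 0.1151]
tool_rot: [0.0, 0.1, 0.995, -0.0]
ft_force: [-0.5, 0.2, -1.4]
opening: 0.101
gripper_force: 25.0
```

>>> drive_tool(
  rows=[1,0,0,1,0,0,0,1,0,0,2,0,0,0,1,0,0,3,0,0,0,1,0,0,3,0,0,0,1,0,0,3,0,0,0],
)

```text
time: 25.72
position: [0.5953, -0.2263, 0.1137]
tool_rot: [0.001, 0.1, 0.995, -0.0]
ft_force: [-0.7, 0.2, 6.7]
opening: 0.107
gripper_force: 25.0
```

Bottomed at TCP z 0.114, as expected. I release slowly, rise and check.

>>> drive_tool(
  rows=[0.6,0,0,-1,0,0,0,0.5,0,0,-1,0,0,0,0.3,0,0,-1,0,0,0,0.2,0,0,-1,0,0,0,0.2,0,0,-1,0,0,0],
)

```text
time: 26.13
position: [0.5944, -0.226, 0.1125]
tool_rot: [-0.0, 0.1, 0.995, 0.0]
ft_force: [-0.5, 0.1, 0.5]
opening: 0.396
gripper_force: 0.0
```

>>> drive_tool(
  rows=[0.2,0,0,-20,0,0,0,0.2,0,0,-50,0,0,0,0.2,0,0,-85,0,0,0,0.2,0,0,-110,0,0,0,0.2,0,0,-120,0,0,0],
)

```text
time: 26.55
position: [0.5961, -0.2267, 0.2372]
tool_rot: [0.004, 0.1, 0.995, -0.001]
ft_force: [0.4, -0.3, 0.5]
opening: 0.397
gripper_force: 0.0
```

Run:
```python
from h import *
for n in ("scene","wrist"):
    p,d=capture(n);W=cloud(n,d)
    with np.errstate(all='ignore'):m=(np.hypot(W[...,0]-.595,W[...,1]+.226)<.02)&(W[...,2]>.108)&(W[...,2]<.17)
    print(n,m.sum(),'top',W[m][:,2].max().round(4) if m.sum() else 0, W[m].mean(0).round(4))
go(.4225,.332,.22,79)
```

```text
scene 77 top 0.1429 [ 0.5967 -0.221   0.1273]
wrist 222 top 0.1404 [ 0.5916 -0.2253  0.1324]
shift [280.8 512.6  13.1] turn [-0.   0.2 -0.5] t 26.65 j6 -1.75 pos [ 0.5953 -0.2263  0.2347] F [-0.4 -0.4  0.7] open 0.402 grip 0.0
```

>>> drive_tool(
  rows=[-0.2,12,22,0,0,0,0,-0.2,31,56,0,0,0,0,-0.2,50,91,0,0,0,0,-0.2,69,126,0,0,0,0,-0.2,88,161,0,0,0,0],
)

```text
time: 27.07
position: [0.5382, -0.0491, 0.2299]
tool_rot: [-0.003, 0.101, 0.995, 0.0]
ft_force: [0.1, 0.9, 0.1]
opening: 0.601
gripper_force: 0.0
```

>>> drive_tool(
  rows=[-0.2,19,35,0,0,0,0,-0.2,38,70,0,0,0,0,-0.2,57,105,0,0,0,0,-0.2,76,140,0,0,0,0,-0.2,95,175,0,0,0,0],
)

```text
time: 27.48
position: [0.4799, 0.141, 0.2303]
tool_rot: [-0.002, 0.1, 0.995, -0.001]
ft_force: [1.6, 0.1, -0.1]
opening: 0.597
gripper_force: 0.0
```

>>> drive_tool(
  rows=[-0.2,19,35,5,0,0,0,-0.2,38,70,10,0,0,0,-0.2,57,105,13,0,0,0,-0.2,76,140,13,0,0,0,-0.2,97,174,13,0,0,0],
)

```text
time: 27.9
position: [0.4199, 0.3305, 0.2169]
tool_rot: [-0.002, 0.1, 0.995, -0.002]
ft_force: [0.5, 0.4, -0.1]
opening: 0.598
gripper_force: 0.0
```

>>> drive_tool(
  rows=[-0.2,0,0,0,0,0,0,-0.2,0,0,0,0,0,0,-0.2,0,0,0,0,0,0,-0.2,0,0,0,0,0,0,-0.2,0,0,0,0,0,0],
)

```text
time: 28.32
position: [0.4222, 0.3282, 0.2193]
tool_rot: [-0.0, 0.101, 0.995, -0.001]
ft_force: [0.5, 0.3, -0.4]
opening: 0.604
gripper_force: 0.0
```

Run:
```python
from h import *
p,d=capture("wrist");W=cloud("wrist",d)
with np.errstate(all='ignore'): m=(W[...,2]>.12)&(W[...,2]<.15)&(np.hypot(W[...,0]-.4225,W[...,1]-.331)<.025)
print(m.sum(),W[m].mean(0),pose2d(W,m)[:2]); go(.4218,.3295,.112,79)
```

```text
217 [0.42101065 0.33190959 0.13593352] ((422.10308837890625, 331.70745849609375), (9.689456939697266, 9.512195587158203))
shift [  0.7   1.2 107.5] turn [-0.  -0.  -0.6] t 28.37 j6 -0.73 pos [0.4223 0.3283 0.2195] F [-0.5 -0.5 -0.3] open 0.601 grip 0.0
```

>>> drive_tool(
  rows=[-0.2,0,2.5,25,0,0,0,-0.2,0,2.5,55,0,0,0,-0.2,0,2.5,85,0,0,0,-0.2,0,2.5,103,0,0,0,0,0,2.5,107,0,0,0],
)

```text
time: 28.78
position: [0.4208, 0.3296, 0.1096]
tool_rot: [-0.002, 0.101, 0.995, -0.002]
ft_force: [-0.3, -0.3, 1.2]
opening: 0.556
gripper_force: 0.0
```

>>> drive_tool(
  rows=[0.5,0,0,0,0,0,0,0.6,0,0,0,0,0,0,0.7,0,0,0,0,0,0,1,0,0,0,0,0,0,1,0,0,0,0,0,0],
)

```text
time: 29.2
position: [0.423, 0.3325, 0.114]
tool_rot: [0.001, 0.1, 0.995, 0.001]
ft_force: [-0.5, -0.6, 0.8]
opening: 0.195
gripper_force: 0.0
```

>>> drive_tool(
  rows=[1,0,0,0,0,0,0,1,0,0,0,0,0,0,1,0,0,-5,0,0,0,1,0,0,-15,0,0,0,1,0,0,-30,0,0,0],
)

```text
time: 29.62
position: [0.4217, 0.3316, 0.1426]
tool_rot: [-0.001, 0.1, 0.995, -0.001]
ft_force: [0.6, -0.5, -0.3]
opening: 0.101
gripper_force: 25.0
```

>>> drive_tool(
  rows=[1,0,0,-30,0,0,0,1,0,0,-60,0,0,0,1,0,0,-90,0,0,0,1,0,0,-110,0,0,0,1,0,0,-120,0,0,0],
)

```text
time: 30.03
position: [0.4233, 0.3328, 0.2669]
tool_rot: [0.002, 0.1, 0.995, 0.002]
ft_force: [-0.6, -0.3, -0.5]
opening: 0.104
gripper_force: 25.0
```

Run:
```python
from h import *
vials()
go(.461,-.255,.262,79)
```

```text
top vial [400. 203.] 184 [ 593.1 -226.2]
top vial [461. 212.] 206 [ 564.6 -342.1]
top vial [469. 264.] 211 [ 461.9 -344.7]
top vial [423. 269.] 206 [ 459.5 -255.7]
scene vial [216. 171.] 200 [ 463.2 -340. ]
scene vial [248. 186.] 202 [ 462.7 -252.5]
scene vial [183. 197.] 215 [ 567.2 -338.5]
scene vial [216. 227.] 220 [ 595.8 -225. ]
shift [-154.4 -568.2    1.6] turn [ 0.2  0.2 -0.5] t 30.13 j6 -0.73 pos [0.423  0.3325 0.2649] F [ 0.1  0.3 -0.6] open 0.104 grip 25.0
```

>>> drive_tool(
  rows=[1,-7,-24,0,0,0,0,1,-16,-58,0,0,0,0,1,-26,-95,0,0,0,0,1,-36,-131,0,0,0,0,1,-46,-168,0,0,0,0],
)

```text
time: 30.55
position: [0.4326, 0.1565, 0.2609]
tool_rot: [-0.002, 0.1, 0.995, -0.001]
ft_force: [1.5, 0.1, 0.1]
opening: 0.103
gripper_force: 25.0
```

>>> drive_tool(
  rows=[1,-11,-40,0,0,0,0,1,-22,-80,0,0,0,0,1,-32,-120,0,0,0,0,1,-43,-160,0,0,0,0,1,-54,-200,0,0,0,0],
)

```text
time: 30.97
position: [0.4455, -0.0503, 0.2611]
tool_rot: [-0.002, 0.1, 0.995, 0.0]
ft_force: [1.2, 0.3, -0.7]
opening: 0.101
gripper_force: 25.0
```

>>> drive_tool(
  rows=[1,-11,-40,0,0,0,0,1,-22,-80,0,0,0,0,1,-32,-120,0,0,0,0,1,-43,-160,0,0,0,0,1,-54,-199,0,0,0,0],
)

```text
time: 31.38
position: [0.4588, -0.256, 0.2609]
tool_rot: [-0.002, 0.101, 0.995, 0.001]
ft_force: [1.2, 0.1, 0.4]
opening: 0.102
gripper_force: 25.0
```

>>> drive_tool(
  rows=[1,0,0,0,0,0,0,1,0,0,0,0,0,0,1,0,0,0,0,0,0,1,0,0,0,0,0,0,1,0,0,0,0,0,0],
)

```text
time: 31.8
position: [0.46, -0.2527, 0.2626]
tool_rot: [-0.0, 0.099, 0.995, 0.0]
ft_force: [-0.8, 0.2, -1.2]
opening: 0.098
gripper_force: 25.0
```

Run:
```python
from h import *
held(); vials(); go(.461,-.2545,.216,79)
```

```text
top rod pts 0
scene rod 187 offset mm [2.2 3. ] slope [-0.011  0.026] zrange 0.158 0.249
wrist rod 599 offset mm [-3.8 -1. ] slope [-0.001 -0.   ] zrange 0.161 0.25
top vial [397. 202.] 108 [ 594.5 -223.2]
scene vial [216. 171.] 196 [ 462.3 -340.8]
scene vial [248. 186.] 203 [ 462.8 -254.2]
scene vial [183. 197.] 215 [ 567.2 -338.6]
scene vial [216. 227.] 217 [ 594.2 -224. ]
shift [-0.9 -0.7 47.1] turn [-0.   0.  -0.4] t 32.05 j6 -1.9 pos [ 0.4603 -0.2536  0.2631] F [ 0.  -0.1 -0.7] open 0.099 grip 25.0
```

>>> drive_tool(
  rows=[1,-1,-1,12,0,0,0,1,-1,-1,25,0,0,0,1,-1,-1,40,0,0,0,1,-1,-1,47,0,0,0,1,-1,-1,47,0,0,0],
)

```text
time: 32.47
position: [0.4601, -0.2547, 0.2143]
tool_rot: [-0.002, 0.1, 0.995, 0.001]
ft_force: [-0.5, -0.3, -1.5]
opening: 0.1
gripper_force: 25.0
```

>>> drive_tool(
  rows=[1,0,0,0,0,0,0,1,0,0,0,0,0,0,1,0,0,0,0,0,0,1,0,0,0,0,0,0,1,0,0,0,0,0,0],
)

```text
time: 32.88
position: [0.4612, -0.2556, 0.2164]
tool_rot: [0.001, 0.1, 0.995, -0.0]
ft_force: [-0.5, 0.1, -0.6]
opening: 0.1
gripper_force: 25.0
```

Run:
```python
from h import *
go(.461,-.2545,.114,79)
p,d=capture("scene");q=px("scene",[.461,-.2545,.103])[0].astype(int);c=p[q[1]-60:q[1]+40,q[0]-50:q[0]+50]
w,_=capture("wrist")
cv2.imwrite("pics/i2.png",np.hstack([cv2.resize(c,(480,480)),w[:480,160:480]]))
```

```text
shift [  0.5   1.1 102.4] turn [-0.   0.1 -0.5] t 32.88 j6 -1.9 pos [ 0.4612 -0.2556  0.2164] F [-0.5  0.1 -0.6] open 0.1 grip 25.0
```

View pics/i2.png

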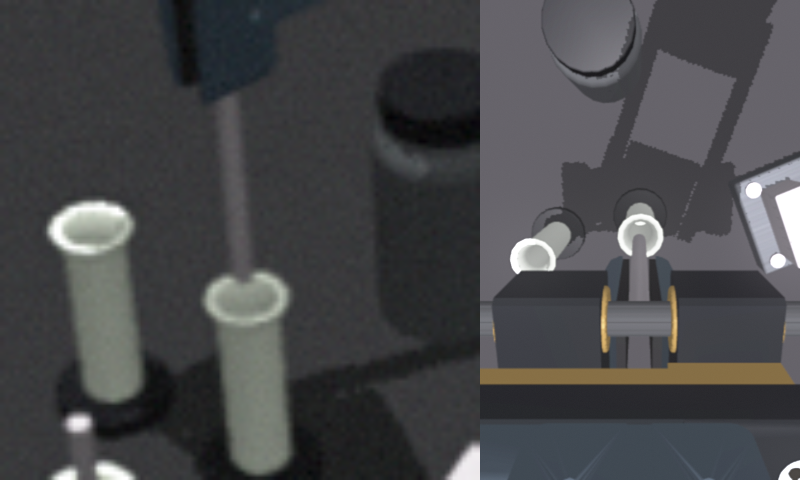

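Again the rod tip is over the mouth: scene (243,278), wrist (640,235). I lower it.

>>> drive_tool(
  rows=[1,0,0.5,12,0,0,0,1,0,0.5,27,0,0,0,1,0,0.5,42,0,0,0,1,0,0.5,57,0,0,0,1,0,0.5,70,0,0,0],
)

```text
time: 33.4
position: [0.4609, -0.2549, 0.1451]
tool_rot: [-0.0, 0.1, 0.995, 0.0]
ft_force: [0.5, -0.8, -0.7]
opening: 0.101
gripper_force: 25.0
```

>>> drive_tool(
  rows=[1,0,0,6,0,0,0,1,0,0,12,0,0,0,1,0,0,18,0,0,0,1,0,0,23,0,0,0,1,0,0,27,0,0,0],
)

```text
time: 33.82
position: [0.4612, -0.2551, 0.1188]
tool_rot: [0.0, 0.1, 0.995, -0.0]
ft_force: [-0.4, -0.4, 0.2]
opening: 0.099
gripper_force: 25.0
```

>>> drive_tool(
  rows=[1,0,0,1,0,0,0,1,0,0,2,0,0,0,1,0,0,3,0,0,0,1,0,0,4,0,0,0,1,0,0,5,0,0,0],
)

```text
time: 34.23
position: [0.4621, -0.2555, 0.1154]
tool_rot: [0.002, 0.1, 0.995, -0.001]
ft_force: [-1.0, -0.5, 11.1]
opening: 0.101
gripper_force: 25.0
```

Contact at the bottom. I release and retreat upward.

>>> drive_tool(
  rows=[0.6,0,0,-1,0,0,0,0.5,0,0,-1,0,0,0,0.3,0,0,-1,0,0,0,0.2,0,0,-1,0,0,0,0.2,0,0,-1,0,0,0],
)

```text
time: 34.65
position: [0.4609, -0.2549, 0.1147]
tool_rot: [-0.0, 0.1, 0.995, 0.0]
ft_force: [-0.0, 0.4, 0.5]
opening: 0.395
gripper_force: 0.0
```

>>> drive_tool(
  rows=[0.2,0,0,-20,0,0,0,0.2,0,0,-50,0,0,0,0.2,0,0,-85,0,0,0,0.2,0,0,-120,0,0,0,0.2,0,0,-150,0,0,0],
)

```text
time: 35.07
position: [0.4611, -0.255, 0.2671]
tool_rot: [0.001, 0.1, 0.995, -0.0]
ft_force: [1.2, -0.0, 0.0]
opening: 0.401
gripper_force: 0.0
```

>>> drive_tool(
  rows=[0.2,20,-30,-20,0,0,0,0.2,40,-60,-20,0,0,0,0.2,60,-90,-20,0,0,0,0.2,80,-120,-20,0,0,0,0.2,90,-150,-20,0,0,0],
)

```text
time: 35.48
position: [0.3406, -0.3844, 0.2852]
tool_rot: [-0.0, 0.1, 0.995, -0.0]
ft_force: [0.3, 0.1, -0.4]
opening: 0.403
gripper_force: 0.0
```

Run:
```python
from h import *
vials()
for n in ("scene","top"):
    p,d=capture(n);W=cloud(n,d)
    for c in [(.461,-.255),(.595,-.226)]:
        with np.errstate(all='ignore'):m=(np.hypot(W[...,0]-c[0],W[...,1]-c[1])<.025)&(W[...,2]>.108)&(W[...,2]<.2)
        print(n,m.sum(),'top',W[m][:,2].max().round(4) if m.sum() else 0)
    with np.errstate(all='ignore'):
        m=(W[...,2]>.115)&(W[...,2]<.15)&(np.hypot(W[...,0]-.478,W[...,1]+.066)<.05)
    print(n,'handle',pose2d(W,m) if m.sum()>5 else 0)
```

```text
top vial [466. 188.] 204 [ 613.7 -357.5]
top vial [400. 203.] 163 [ 593.4 -225.8]
top vial [469. 264.] 206 [ 462.2 -344.6]
top vial [423. 269.] 177 [ 459.  -255.7]
scene vial [216. 171.] 196 [ 463.1 -340.4]
scene vial [248. 186.] 202 [ 462.9 -253.8]
scene vial [161. 206.] 222 [ 616.9 -356.5]
scene vial [216. 227.] 224 [ 595.4 -225.2]
scene 73 top 0.1417
scene 79 top 0.1424
scene handle ((479.890625, -64.22478485107422), (44.9164924621582, 16.632787704467773), 11.669096946716309)
top 45 top 0.1445
top 47 top 0.1459
top handle ((476.2613525390625, -66.30329895019531), (44.374996185302734, 16.193817138671875), 11.195799827575684)
```

View pics/scene_v.png

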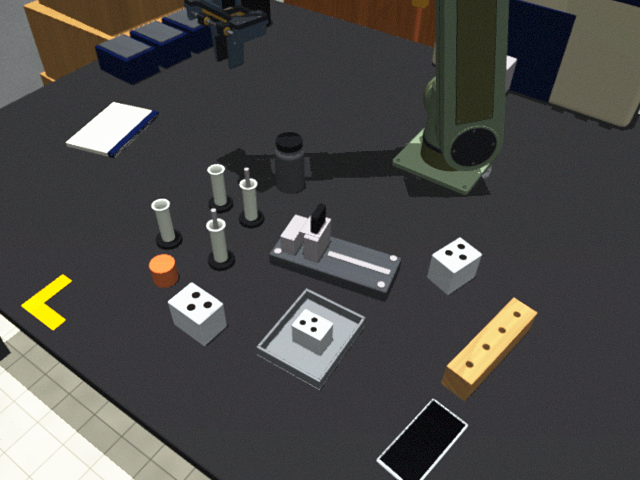

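The view shows the block flat in the tray at (313,328) with spots up, the jaw shut at (315,235), the stand empty, and rods down in the vials at (250,200) and (218,240). One empty vial was knocked to (165,222) and still stands. I hand in.

```bash
python3 -c "
from bench import ticket
print(ticket.sign_off())"
```

```text
the job is handed in; nothing more can be done
None
```

The job is done and handed in: the block is flat in the tray with its spots up, the empty jaw is shut, and both rods are at the bottom of their own upright vials; an empty vial knocked aside during the run still stands.

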